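Shut the chest drawer and hold the sprung lid at its tipping point

TASK

Get the tea sample chest ready for a colleague to reach into: first, with the lid still shut, push the open blue drawer fully home until it snaps into its detent. Then take the blue lid by its steel bar, raise it clearly past the balance point of its over-centre spring (where the lid passes the red bead) without letting it fly up to its stop, and ease it back to just below that point, a few degrees on the side from which it would fall shut by itself. Finish while still holding the bar there, keeping the lid still, with the drawer shut and the tins, vial and mug left where they are.

Things in the scene. Friction and masses are not known exactly. Their poses are not given: they have to be found in the camera images.
- chest: White and grey sample chest, fixed. Origin: centre of its underside. x points away from its front (drawer side), y left, z up. Base 200 (x) x 140 (y) x 75 mm; on it, set back, an open grey bin, x -40 to 100 mm, 140 wide, rim at z 145. At its left (y 78 mm) a thin wire quadrant, 85 mm radius about the hinge, with a 12 mm red bead: the lid's edge is level with the bead at the balance point.
- drawer (a joint): Opening of the blue-fronted drawer in the base, m; 0 = fully home at its stop, grows towards the chest's front (-x), up to 0.10. About 1 N of friction; a sprung detent resists with about 6 N between 12 and 6 mm, then at about 5 mm it snaps over and draws the drawer in to 0.
- drawer_handle (a point): Middle of the drawer's steel bar handle (10 mm thick, 80 mm long along chest y, 54 mm above the worktop), 35 mm in front of the drawer's front panel (110 wide, z 6 to 70 mm). With the drawer home it is 143 mm in front of the chest's origin. Moves with the drawer.
- lid (a joint): Angle of the blue lid, rad; 0 = shut (level on the bin), grows as the front edge rises, stop at 1.30. Over-centre spring: below the balance point at 0.80 it pulls shut (up to 2.5 N up at the bar, most near 0.2 rad, fading to nothing at 0.80), above it flies open. Just below means 0.03 to 0.22 rad short of 0.80.
- lid_hinge (a point): Middle of the lid's hinge axis at the back of the bin: 96 mm behind and 152 mm above the chest's origin; axis along chest y.
- lid_bar (a point): Round steel pull bar of the lid, 10 mm thick, 80 mm long (along chest y) between two side arms; this point is its middle, 181 mm from the hinge axis in the lid's plane; turns with the lid. Free gap between bar and lid edge 34 mm. Shut, it is 152 mm above the worktop, 77 mm above the base and 15 mm behind the base's front face.
- cream_tin: Cream round sample tin, 64 mm diameter, 48 mm high, standing in the chest's bin under the lid; origin centre of underside.
- green_tin: Green round sample tin, 57 mm diameter, 66 mm high, loose on the worktop; origin centre of underside. Leave alone.
- vial: Small glass vial with blue cap, 23 mm diameter, 59 mm high, loose on the worktop; origin centre of underside. Leave alone.
- tall_tin: Cream taller round sample tin, 62 mm diameter, 70 mm high, loose on the worktop; origin centre of underside. Leave alone.
- mug: White mug, 92 mm wide, 95 mm high, loose; origin centre of underside. Leave alone.
- moisture_analyser: Dark grey moisture analyser with its lid standing open, fixed to the right of the chest; body 82 mm high, the open lid stands up to 270 mm over the worktop at its back. Keep the arm clear of it.
- grinder: Tall grinder with its steel lid, fixed to the right of the analyser, about 160 mm wide and 310 mm high. Keep the arm clear of it (pass above 400 mm).
- microwave: Cream microwave oven, fixed to the left of the chest, door facing the robot's side; 262 mm high, with a door handle and two dials standing out of its front by about 30 mm. Keep the arm clear of it.

How it is judged:
By the outcome, as a careful person would: the job done as asked, in the order asked, and still so for the second after the job is handed in, while the arm keeps its last pose, push and grip.
It also fails if it takes over 51 s, if anything falls off the work surface, if the arm or the gripper's body presses on something with over 40 N, if the wrist force passes 120 N, or if a joint passes its speed limit or range.

ROBOT

A 7-joint arm with a two-finger parallel gripper is mounted at the origin on a cart in front of the work surface, level with it; the furniture and walls round the work are solid. World frame = base frame: x ahead of the robot, y to its left, z up, the work surface at z = 0. Lengths are in m, angles in rad, forces in N, time in s.
With the tool pointing down it reaches from about 0.4 to 0.85 m from the base axis. Payload 4.4 kg.
Tool frame: the origin (TCP) lies at the very end of the fingers, on their centre line; the grasp point (between the pads) lies 19 mm behind it; z points along the fingers, y is the line along which they close (so a half turn about z gives the same grasp; the last joint's range is limited). The gripper opens to 94 mm and grips with 3 to 60 N. Pads are 16 mm wide; open, the fingers measure 119 mm over their backs; the gripper's body (75 mm by 177 mm) begins 78 mm behind the grasp point.
Start: joints at [-1.356, 0.628, 0.038, 1.517, -0.027, 0.996, -0.02], TCP at [0.18, 0.625, 0.205] pointing down, gripper open.
Joint ranges: [-3.06, 3.06], [-0.37, 2.12], [-1.25, 1.32], [0.18, 2.47], [-1.1, 4.24], [0.23, 1.98], [-2.94, 2.94]. Speed limits (rad/s): [2.57, 2.57, 3.14, 3.14, 3.14, 3.14, 3.14].

INTERFACE

Orientations are given as a rotation vector (axis times angle).
In Python, from rig import r gives the robot as it stands.
- The arm moves only by the shell command python3 inch.py 'ROWS' [FORCE]. ROWS is a JSON list of rows, 1 to 10 of them, each of 5 numbers: the finger opening in m, then dx, dy, dz in m, then a turn about the tool's z in rad; each row shifts and turns the commanded pose from where the row before left it, along the tool's axes as they then stand; what a row does not reach is not made up. A row lasts 1/12 s, in which the tool goes at most 0.0417 m and 0.125 rad, less where a joint would pass 70% of its speed; a pose out of reach is approached as far as the arm can. The fingers move at their own pace and stop on an object; FORCE is the grip in N (left out, the last holds). Time passes only in rows, so rows that do not move let the fingers close. It prints the time, the measured TCP pose, the force, the opening and the grip force at its end.
- r.get_state(): the state, without advancing time (a new reading comes with each control period).
- r.grab_frame(name): name is "scene" or "top" or "wrist"; returns the picture (384x512x3 uint8, blue, green, red); there is no depth.
- r.camera_model(name): a dict with "fovy" (degrees; the focal length in pixels is half the picture's height over the tangent of half this angle, whatever the lens; pixels are square), "cx", "cy" (the principal point, pixels), "T" (4x4, takes a point from camera to world coordinates); the wrist camera has in their place "mount" (4x4, takes a point from camera to tool coordinates, whose origin is the TCP and whose axes are the flange's). Camera axes: x right, y down, z forward; pixel columns grow to the right and rows downward; lengths in m; the calibration is good to about 2 mm. A picture is of the moment at which its call begins: read the wrist's pose just before it. camera_model takes no time and is no camera call.
- r.hand_in(): hands the job in; it is judged then, once.
The state is a dict: "time_s": time; "joints": joint angles; "joint_velocities": joint speeds; "effort": joint torques, N m; "ee_pos": TCP position; "orientation": TCP orientation; "wrist_force": force on the tool from outside, world axes, zero at the start; "wrist_torque": the same for the moment, N m; "opening": finger opening in m; "gripper_force": force on a finger pad.
Only numpy, scipy, OpenCV 4.12 (cv2) and the standard library are available. Lean on these libraries where they do the work, as an engineer would, in place of code of your own. Each camera call takes 0.05 s, during which the arm holds its last target. There are 200 camera calls.

## Working session

There is one attempt and no reset: what is moved stays moved. The work goes in short steps, Python scripts to look and compute and a shell command to move; the robot and the scene stay as the last step left them, time stands still between calls to the robot, and variables do not carry over. Pictures are saved under pics/ and viewed, at most 10 in all, crops included, and the job is handed in when it is done.

```bash
ls; mkdir -p pics; python3 - <<'E'
from rig import r
import cv2,numpy as np
s=r.get_state();print({k:np.round(v,3).tolist() for k,v in s.items()})
for n in("scene","top"):
    cv2.imwrite(f"pics/{n}0.png",r.grab_frame(n))
    m=r.camera_model(n);print(n,m['fovy'],m['cx'],m['cy'],np.round(m['T'],4).tolist())
print({k:(np.round(v,4).tolist()) for k,v in r.camera_model("wrist").items()})
E
```

```text
inch.py
pics
rig.py
{'time_s': 0.0, 'joints': [-1.356, 0.629, 0.038, 1.518, -0.027, 0.996, -0.02], 'joint_velocities': [-0.001, -0.001, 0.002, 0.001, 0.001, 0.001, 0.0], 'effort': [-0.0, -54.973, 1.143, -18.663, -0.052, 0.024, 0.0], 'ee_pos': [0.18, 0.624, 0.205], 'orientation': [-0.44, -3.11, 0.003], 'wrist_force': [-1.095, 0.035, -0.162], 'wrist_torque': [-0.033, -0.045, 0.023], 'gripper_force': 0.0, 'opening': 0.094}
scene 49.60158702346867 253.88914703019023 188.32901606886173 [[0.5999, -0.5159, 0.6116, -0.2175], [-0.8, -0.3758, 0.4677, -0.5749], [-0.0114, -0.7698, -0.6382, 0.9489], [0.0, 0.0, 0.0, 1.0]]
top 44.82651491936986 255.6752034989433 196.93816525073672 [[0.0151, -0.8077, 0.5893, -0.4762], [-0.9998, -0.0036, 0.0207, -0.0048], [-0.0146, -0.5895, -0.8076, 1.545], [0.0, 0.0, 0.0, 1.0]]
{'fovy': 65.5146, 'cx': 254.6872, 'cy': 197.8599, 'mount': [[0.0006, -0.9638, -0.2667, 0.077], [1.0, 0.0004, 0.0007, -0.0001], [-0.0006, -0.2667, 0.9638, -0.1808], [0.0, 0.0, 0.0, 1.0]]}
```

View pics/scene0.png

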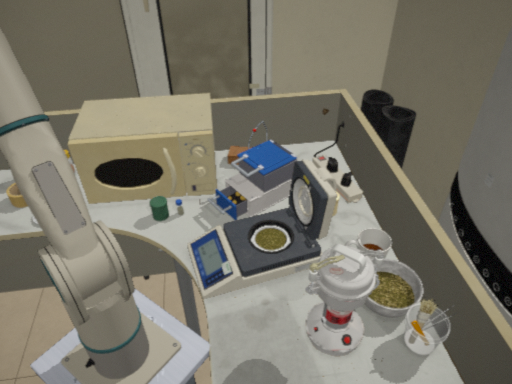

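View pics/top0.png

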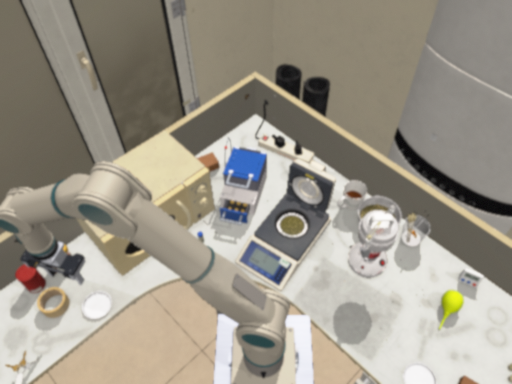

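The chest sits in the middle: scene about (250,180), top about (240,190), with the drawer open towards the robot. I'll enlarge both.

```bash
python3 - <<'E'
import cv2,numpy as np
a=cv2.imread("pics/scene0.png")[115:245,180:310];b=cv2.imread("pics/top0.png")[130:260,180:310]
a=cv2.resize(a,(800,800),interpolation=cv2.INTER_CUBIC)[:600];b=cv2.resize(b,(800,800),interpolation=cv2.INTER_CUBIC)[:]
# 5x, side by side 
a=cv2.resize(cv2.imread("pics/scene0.png")[115:235,188:308-40],(400,600),interpolation=cv2.INTER_CUBIC)
a=cv2.resize(cv2.imread("pics/scene0.png")[115:240,190:300],(528,600),interpolation=cv2.INTER_CUBIC)
b=cv2.resize(cv2.imread("pics/top0.png")[135:260,195:285],(432,600),interpolation=cv2.INTER_CUBIC)
for im,x0,n in((a,190,110),(b,195,90)):
    for k in range(0,n,10): cv2.putText(im,str(x0+k),(int(k*4.8),8),0,.3,(0,0,255));cv2.line(im,(int(k*4.8),10),(int(k*4.8),16),(0,0,255))
    y0=115 if im is a else 135
    for k in range(0,125,10): cv2.putText(im,str(y0+k),(0,int(k*4.8)+4),0,.3,(0,0,255))
cv2.imwrite("pics/sc1.png",a);cv2.imwrite("pics/tp1.png",b)
E
```

```text
(no output)
```

View pics/sc1.png

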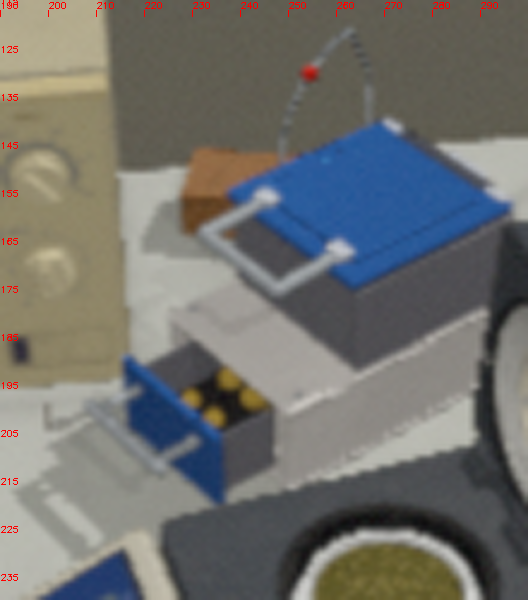

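View pics/tp1.png

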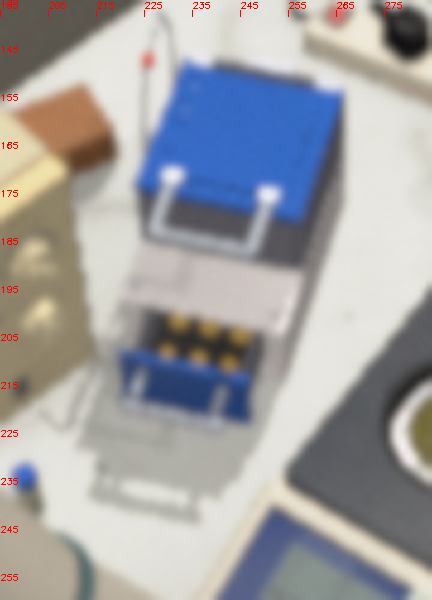

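```bash
cat > h.py <<'E'
import numpy as np, cv2
from rig import r
from scipy.optimize import least_squares
def K(m): f=192/np.tan(np.radians(m['fovy']/2)); return f,m['cx'],m['cy']
def proj(m,T,P):
    f,cx,cy=K(m); p=(np.linalg.inv(T)@np.append(P,1))[:3]; return np.array([f*p[0]/p[2]+cx,f*p[1]/p[2]+cy])
def ray(m,T,uv):
    f,cx,cy=K(m); d=T[:3,:3]@np.array([(uv[0]-cx)/f,(uv[1]-cy)/f,1]); return T[:3,3],d/np.linalg.norm(d)
def tri(rays):
    A=b=0
    for o,d in rays:
        Q=np.eye(3)-np.outer(d,d); A=A+Q; b=b+Q@o
    return np.linalg.solve(A,b)
E
python3 - <<'E'
from h import *
S=r.camera_model("scene");T=r.camera_model("top")
s=lambda x,y:(190+x/4.8,115+y/4.8); t=lambda x,y:(195+x/4.8,135+y/4.8)
pts={'barL':(s(203,232),t(153,233)),'barR':(s(279,291),t(250,249)),'hL':(s(90,405),t(124,404)),'hR':(s(163,468),t(225,421)),
'bead':(s(310,73),t(148,60)),'lidFL':(s(230,192),t(137,186)),'lidFR':(s(355,285),t(304,220)),'lidBL':(s(385,122),t(183,62)),'lidBR':(s(512,208),t(343,92)),
'baseFL':(s(172,315),t(122,300)),'baseFR':(s(285,413),t(280,333))}
for k,(a,b) in pts.items():
    R=[ray(S,S['T'],a),ray(T,T['T'],b)];P=tri(R)
    print(k,np.round(P,3),np.round(proj(S,S['T'],P)-a,1),np.round(proj(T,T['T'],P)-b,1))
E
python3 - <<'E'
from h import *
S=r.camera_model("scene");T=r.camera_model("top")
s=lambda x,y:(190+x/4.8,115+y/4.8); t=lambda x,y:(195+x/4.8,135+y/4.8)
obs=[(S,s(203,232),'b',45),(S,s(279,291),'b',-45),(T,t(153,233),'b',45),(T,t(250,249),'b',-45),
(S,s(90,405),'h',42),(S,s(163,468),'h',-42),(T,t(124,404),'h',42),(T,t(225,421),'h',-42)]
fix=[((-100,70,75),s(172,315),t(122,300)),((-100,-70,75),s(285,413),t(280,333)),((36.8,78,213),s(310,73),t(148,60))]
# p: x,y,yaw,zbar,d ,half bar,half handle
def W(p,q): c,n=np.cos(p[2]),np.sin(p[2]); return np.array([p[0]+c*q[0]-n*q[1],p[1]+n*q[0]+c*q[1],q[2]])
def res(p):
    o=[]
    for m,uv,k,y in obs:
        q=(-.085,np.sign(y)*p[5],p[3]) if k=='b' else (-.143-p[4],np.sign(y)*p[6],.054)
        o+=list(proj(m,m['T'],W(p,q))-uv)
    for q,a,b in fix:
        P=W(p,np.array(q)/1e3); o+=list(proj(S,S['T'],P)-a)+list(proj(T,T['T'],P)-b)
    return o
f=least_squares(res,[.68,.09,-.22,.152,.045,.045,.042],loss='soft_l1');p=f.x
print(np.round(p,4));print(np.round(res(p),1))
np.save("chest.npy",p)
print('bar',W(p,(-.085,0,p[3])),'handle',W(p,(-.143-p[4],0,.054)),'home',W(p,(-.143,0,.054)))
for n,a,b in(('dial1',s(40,175),t(36,250)),('dial2',s(50,270),t(42,315)),('vialcap',(179.5,202),t(25,475))):
    P=tri([ray(S,S['T'],a),ray(T,T['T'],b)]);print(n,np.round(P,3))
for uv in((88,197),(216,193),(159,219)):
    o,d=ray(S,S['T'],uv);print(uv,np.round(o-d*o[2]/d[2],3))
E
```

```text
[ 0.676   0.0798 -0.2511  0.1535  0.0408  0.0405  0.0418]
[-0.1  0.2 -0.5 -0.2  0.2 -0.5  0.6  0.5  0.3 -0.1 -0.1  0.3 -0.1 -0.6
 -0.3  0.5 -1.4 -0.6 -0.4 -0.7  0.8  0.1  1.2 -0.2 -0.5  0.   0.4 -0.1]
bar [0.59368435 0.10095752 0.15351915] handle [0.4979745  0.12550908 0.054     ] home [0.53750334 0.11536911 0.054     ]
dial1 [0.543 0.224 0.203]
dial2 [0.544 0.227 0.121]
vialcap [0.444 0.24  0.048]
(88, 197) [0.31  0.563 0.   ]
(216, 193) [0.592 0.213 0.   ]
(159, 219) [ 0.381  0.278 -0.   ]
```

```bash
cat >> h.py <<'E'
from scipy.spatial.transform import Rotation as Ro
p=np.load("chest.npy")
def W(x,y,z): c,n=np.cos(p[2]),np.sin(p[2]); return np.array([p[0]+c*x-n*y,p[1]+n*x+c*y,z])
def st(): 
    s=r.get_state(); return s,np.array(s['ee_pos']),Ro.from_rotvec(s['orientation']).as_matrix()
def dtool(*P):
    s,e,R=st(); a=e
    for q in P: print('to',np.round(q,3),'tool d',np.round(R.T@(q-a),4)); a=q
    c=W(0,0,0); d=e-c; C=Ro.from_euler('z',p[2]).as_matrix()
    print('t',s['time_s'],'chest-frame tcp',np.round(C.T@d,4),'tool y yaw rel chest y',round(np.arctan2(*(C.T@R)[[1,0],1])-np.pi/2,3),'tool z',np.round(R[:,2],3),'j',np.round(s['joints'],2),'F',np.round(C.T@s['wrist_force'],1))
E
python3 - <<'E'
from h import *
s,e,R=st()
dtool(e+[0,0,.1],np.append(W(-.235,-.025,0)[:2],e[2]+.1),W(-.235,-.025,.035))
E
```

```text
to [0.18  0.624 0.305] tool d [-0.     -0.0002 -0.1   ]
to [0.442 0.114 0.305] tool d [-0.3933 -0.4173  0.0007]
to [0.442 0.114 0.035] tool d [0.     0.0004 0.2697]
t 0.1 chest-frame tcp [-0.6157  0.4038  0.2047] tool y yaw rel chest y -0.03 tool z [-0.    -0.002 -1.   ] j [-1.36  0.63  0.04  1.52 -0.03  1.   -0.02] F [-0.3 -1.1  0.5]
```

```bash
python3 inch.py '[[0,0,0,-0.035],[0,0,0,-0.035],[0,0,0,-0.03],[0,-0.025,-0.026,0],[0,-0.025,-0.026,0],[0,-0.025,-0.026,0],[0,-0.025,-0.026,0],[0,-0.025,-0.026,0],[0,-0.025,-0.026,0],[0,-0.025,-0.026,0]]' 10
python3 inch.py '[[0,-0.025,-0.026,0,0],[0,-0.025,-0.026,0,0],[0,-0.025,-0.026,0,0],[0,-0.025,-0.026,0,0],[0,-0.025,-0.026,0,0],[0,-0.025,-0.026,0,0],[0,-0.025,-0.026,0,0],[0,-0.02,-0.026,0,0.03],[0,0,0,0,0]]' 10
python3 -c "
from h import *
s,e,R=st()
dtool(np.append(W(-.235,-.025,0)[:2],e[2]),W(-.235,-.025,.035))"
```

```text
time_s: 0.85
ee_pos: [0.3126, 0.3633, 0.2053]
orientation: [0.501, 3.1, -0.008]
wrist_force: [0.5, 0.2, 0.1]
opening: 0.0379
gripper_force: 0.0
to [0.442 0.114 0.205] tool d [-0.2016 -0.1957  0.0014]
to [0.442 0.114 0.035] tool d [0.0003 0.0009 0.1703]
t 0.85 chest-frame tcp [-0.4225  0.1842  0.2053] tool y yaw rel chest y -0.07 tool z [ 0.    -0.005 -1.   ] j [-0.97  0.39  0.06  1.98 -0.03  0.78  0.36] F [0.4 0.3 0.1]Traceback (most recent call last):
  File "inch.py", line 5, in <module>
    connect(sys.argv[1:4])
    ~~~~~~~^^^^^^^^^^^^^^^
ValueError: each row has 5 numbers
```

The first batch was rejected because its rows had only four numbers, so the move ran without the lift. There was no contact. Continuing.

```bash
python3 inch.py '[[0,-0.025,-0.0245,0,-0.07],[0,-0.025,-0.0245,0,0],[0,-0.025,-0.0245,0,0],[0,-0.025,-0.0245,0,0],[0,-0.025,-0.0245,0,0],[0,-0.025,-0.0245,0,0],[0,-0.025,-0.0245,0,0],[0,-0.025,-0.0245,0,0],[0,0,0,0,0]]' 10
python3 -c "
from h import *
s,e,R=st()
dtool(np.append(W(-.235,-.025,0)[:2],e[2]),W(-.235,-.025,.035))
cv2.imwrite('pics/w2.png',cv2.resize(r.grab_frame('wrist'),None,fx=1.5,fy=1.5))"
```

```text
time_s: 1.6
ee_pos: [0.4588, 0.1247, 0.2055]
orientation: [0.392, 3.114, -0.005]
wrist_force: [0.5, 0.5, 0.3]
opening: 0.0004
gripper_force: 0.0
to [0.442 0.114 0.206] tool d [ 0.0134 -0.0145 -0.    ]
to [0.442 0.114 0.035] tool d [0.0006 0.0004 0.1705]
t 1.6 chest-frame tcp [-0.2216 -0.0105  0.2055] tool y yaw rel chest y 0.001 tool z [ 0.003 -0.003 -1.   ] j [-0.39  0.38  0.09  1.99 -0.04  0.77  1.04] F [0.4 0.6 0.3]
```

View pics/w2.png

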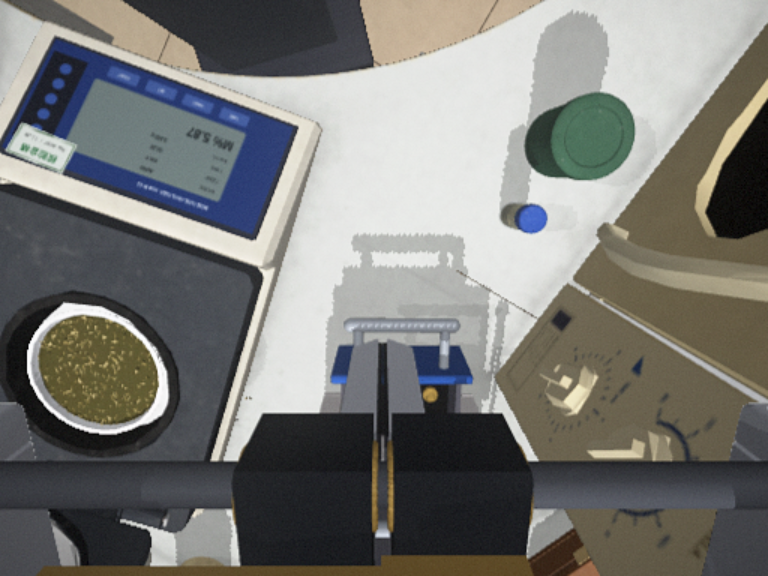

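The wrist view shows the handle centred at picture (402,325), with the analyser's edge well to its right (chest side) and the vial and green tin clear at the left.

```bash
python3 -c "
from h import *
s,e,R=st();m=r.camera_model('wrist');T=np.eye(4);T[:3,:3]=R;T[:3,3]=e;T=T@m['mount']
C=Ro.from_euler('z',p[2]).as_matrix()
for uv in((345,325),(460,325),(402,325)):
    o,d=ray(m,T,(uv[0]/1.5,uv[1]/1.5));P=o+d*(.056-o[2])/d[2];print(np.round(P,4),np.round(C.T@(P-W(0,0,0)),4))
"
python3 inch.py '[[0,0.0135,-0.0145,0.03,0],[0,0,0,0.035,0],[0,0,0,0.035,0],[0,0,0,0.035,0],[0,0,0,0.035,0],[0,0,0,0,0]]' 10
```

```text
[0.4859 0.091  0.056 ] [-0.1869 -0.0365  0.056 ]
[0.5078 0.1778 0.056 ] [-0.1873  0.0531  0.056 ]
[0.4967 0.134  0.056 ] [-0.1871  0.0079  0.056 ]
time_s: 2.15
ee_pos: [0.4335, 0.121, 0.0298]
orientation: [-0.372, -3.108, 0.007]
wrist_force: [-0.7, 0.3, 0.4]
opening: 0.0006
gripper_force: 0.0
```

```bash
python3 inch.py '[[0,-0.02,0.008,0,0],[0,-0.015,0,0,0],[0,-0.01,0,0,0],[0,-0.01,0,0,0],[0,-0.01,0,0,0],[0,-0.007,0,0,0]]' 10
python3 -c "
from h import *
dtool()"
```

```text
time_s: 2.65
ee_pos: [0.5112, 0.1114, 0.0365]
orientation: [0.377, 3.118, 0.001]
wrist_force: [-6.1, 3.7, 5.0]
opening: 0.0005
gripper_force: 3.6
t 2.65 chest-frame tcp [-0.1675 -0.0103  0.0365] tool y yaw rel chest y 0.01 tool z [ 0.001  0.001 -1.   ] j [-0.29  0.71  0.04  2.01 -0.06  0.42  1.12] F [-6.8  2.1  5. ]
```

```bash
python3 inch.py '[[0,-0.004,0,0,0],[0,-0.004,0,0,0],[0,0,0,0,0]]'
python3 -c "
from h import *
dtool()"
python3 inch.py '[[0,-0.003,0,0,0],[0,0,0,0,0]]'
python3 -c "
from h import *
dtool()"
```

```text
time_s: 2.9
ee_pos: [0.5195, 0.1087, 0.0357]
orientation: [0.378, 3.117, 0.0]
wrist_force: [0.2, -0.4, 0.0]
opening: 0.0006
gripper_force: 0.0
t 2.9 chest-frame tcp [-0.1587 -0.0109  0.0357] tool y yaw rel chest y 0.01 tool z [ 0.002 -0.    -1.   ] j [-0.29  0.72  0.04  1.99 -0.06  0.43  1.13] F [ 0.3 -0.4  0. ]
time_s: 3.07
ee_pos: [0.5217, 0.1081, 0.0355]
orientation: [0.378, 3.118, -0.0]
wrist_force: [-0.4, -0.0, -0.2]
opening: 0.0004
gripper_force: 0.0
t 3.0667 chest-frame tcp [-0.1564 -0.011   0.0355] tool y yaw rel chest y 0.01 tool z [ 0.001 -0.    -1.   ] j [-0.28  0.72  0.04  1.98 -0.06  0.44  1.13] F [-0.4 -0.1 -0.2]
```

```bash
python3 inch.py '[[0,0.025,0,0,0],[0,0.015,0,0,0],[0.034,0,0,-0.04,0],[0.034,0,0,-0.04,0],[0.034,0,0,-0.04,0],[0.034,0,0,-0.04,0],[0.034,0,0,-0.04,0],[0.034,0,0,-0.04,0],[0.034,0,0,0,0.125],[0.034,0,0,0,0.125]]'
python3 inch.py '[[0.034,0,0,0,0.125],[0.034,0,0,0,0.125],[0.034,0,0,0,0.125],[0.034,0,0,0,0.125],[0.034,0,0,0,0.125],[0.034,0,0,0,0.125],[0.034,0,0,0,0.125],[0.034,0,0,0,0.125],[0.034,0,0,0,0.125],[0.034,0,0,0,0.125]]'
python3 inch.py '[[0.034,0,0,0,0.07],[0.034,0,0,0,0]]'
python3 -c "
from h import *
s,e,R=st()
dtool(np.append(W(-.085,0,0)[:2],e[2]))
a=cv2.resize(r.grab_frame('scene')[115:240,170:300],(520,500),interpolation=cv2.INTER_CUBIC);b=r.grab_frame('wrist');cv2.imwrite('pics/w3raw.png',b)
b=cv2.resize(b,(768,576));cv2.imwrite('pics/w3.png',b);cv2.imwrite('pics/s3.png',a)"
```

```text
time_s: 3.9
ee_pos: [0.4842, 0.1182, 0.2784]
orientation: [0.771, 3.039, 0.006]
wrist_force: [-0.4, -0.1, -0.5]
opening: 0.034
gripper_force: 0.0
time_s: 4.73
ee_pos: [0.4823, 0.1178, 0.2754]
orientation: [2.408, 2.017, 0.0]
wrist_force: [-0.0, 0.2, 0.1]
opening: 0.0342
gripper_force: 0.0
time_s: 4.9
ee_pos: [0.4823, 0.1179, 0.2754]
orientation: [2.473, 1.937, -0.0]
wrist_force: [0.6, -0.6, 0.1]
opening: 0.0338
gripper_force: 0.0
to [0.594 0.101 0.275] tool d [0.0103 0.1122 0.    ]
t 4.9 chest-frame tcp [-0.1971 -0.0113  0.2754] tool y yaw rel chest y -1.562 tool z [ 0.    -0.001 -1.   ] j [-0.63  0.35  0.46  1.85 -0.18  0.98 -0.34] F [ 0.7 -0.5  0.1]
```

View pics/w3.png

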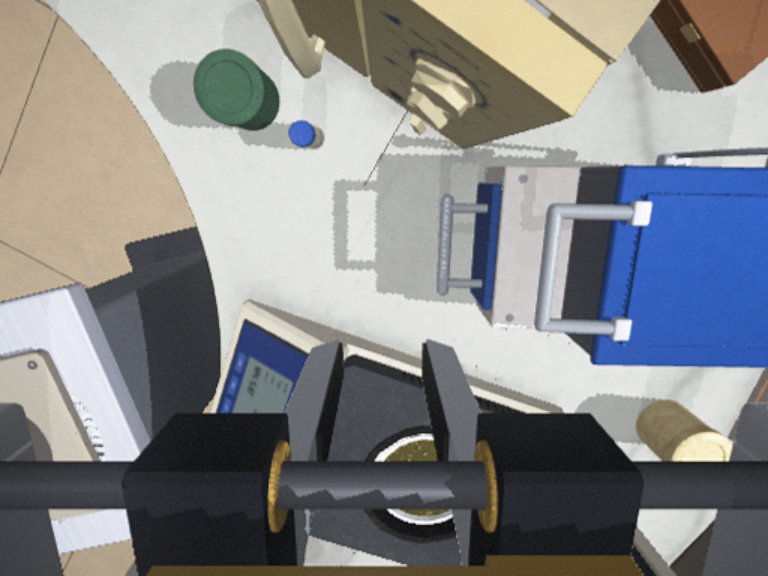

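View pics/s3.png

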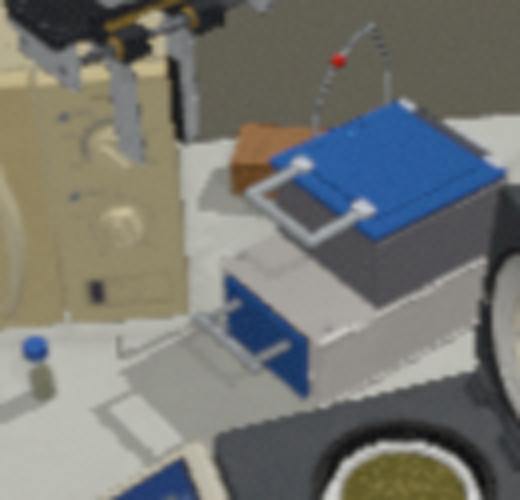

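The drawer front is flush with the base, so it has snapped shut. In the wrist picture the lid bar runs from (553,210) to (544,325), with its middle at (548,267).

```bash
python3 -c "
from h import *
s,e,R=st();m=r.camera_model('wrist');T=np.eye(4);T[:3,:3]=R;T[:3,3]=e;T=T@m['mount']
C=Ro.from_euler('z',p[2]).as_matrix()
S=r.camera_model('scene');tp=r.camera_model('top')
s4=lambda x,y:(190+x/4.8,115+y/4.8); t4=lambda x,y:(195+x/4.8,135+y/4.8)
M=[]
for uv,a,b in(((553,210),s4(203,232),t4(153,233)),((544,325),s4(279,291),t4(250,249))):
    w=ray(m,T,(uv[0]/1.5,uv[1]/1.5));o,d=w
    P=o+d*(.152-o[2])/d[2];Q=tri([w,ray(S,S['T'],a),ray(tp,tp['T'],b)])
    print(np.round(C.T@(P-W(0,0,0)),4),np.round(C.T@(Q-W(0,0,0)),4));M.append(P)
M=sum(M)/2; print(M); M[2]=e[2]; dtool(M,M*[1,1,0]+[0,0,.138])
"
```

```text
[-0.0829  0.0442  0.152 ] [-0.0828  0.0432  0.1501]
[-0.0799 -0.0371  0.152 ] [-0.0798 -0.0373  0.149 ]
[0.5980742  0.10348537 0.152     ]
to [0.598 0.103 0.275] tool d [0.0131 0.116  0.    ]
to [0.598 0.103 0.138] tool d [ 0.     -0.      0.1374]
t 5.0 chest-frame tcp [-0.1972 -0.0112  0.2754] tool y yaw rel chest y -1.557 tool z [ 0. -0. -1.] j [-0.63  0.35  0.46  1.85 -0.18  0.98 -0.33] F [ 0.1 -0.6  0.8]
```

```bash
python3 inch.py '[[0.034,0.004,0.029,0,-0.02],[0.034,0.003,0.029,0,0],[0.034,0.003,0.029,0,0],[0.034,0.003,0.029,0,0],[0.034,0,0,0.035,0],[0.034,0,0,0.03,0],[0.034,0,0,0,0]]'
python3 -c "
from h import *
s,e,R=st()
cv2.imwrite('pics/w4.png',cv2.resize(r.grab_frame('wrist')[120:384,100:412],None,fx=2.4,fy=2.2))
dtool(np.array([.5981,.1035,e[2]]),np.array([.5981,.1035,.135]))
"
```

```text
time_s: 5.58
ee_pos: [0.5945, 0.1043, 0.2048]
orientation: [-2.447, -1.962, 0.015]
wrist_force: [-1.9, 0.6, -0.5]
opening: 0.0338
gripper_force: 0.0
to [0.598 0.104 0.205] tool d [-0.0006  0.0023  0.0029]
to [0.598 0.104 0.135] tool d [0.0002 0.0004 0.0698]
t 5.6333 chest-frame tcp [-0.0837  0.0041  0.2078] tool y yaw rel chest y -1.539 tool z [-0.007 -0.001 -1.   ] j [-0.47  0.59  0.41  1.65 -0.27  0.97 -0.19] F [-0.3  0.3 -0.5]
```

View pics/w4.png

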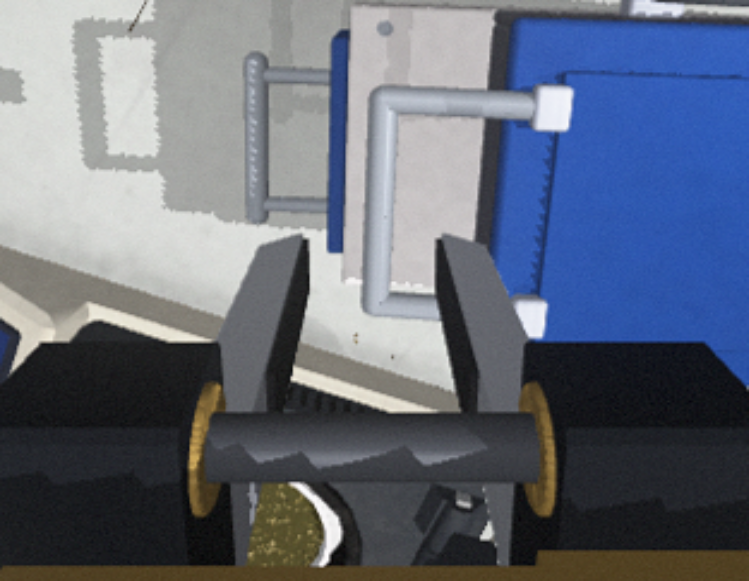

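The bar (crop x≈380) lies between the fingers (centre ≈371), about 3 mm towards tool +y. I'll descend and close.

```bash
python3 inch.py '[[0.034,0,0.0025,0.035,0],[0.034,0,0,0.03,0],[0.034,0,0,0.008,0],[0.034,0,0,0,0]]'
python3 -c "
from h import *
dtool(np.array([.5981,.1035,.135]))"
python3 inch.py '[[0,0,0,0,0],[0,0,0,0,0],[0,0,0,0,0],[0,0,0,0,0]]' 20
python3 -c "
from h import *
dtool(np.array([.5981,.1035,.135]))"
```

```text
time_s: 5.97
ee_pos: [0.5999, 0.1044, 0.1371]
orientation: [-2.45, -1.964, 0.003]
wrist_force: [0.0, 0.0, -0.6]
opening: 0.0339
gripper_force: 0.0
to [0.598 0.104 0.135] tool d [-0.0013 -0.0015  0.0021]
t 5.9667 chest-frame tcp [-0.0799  0.0049  0.1371] tool y yaw rel chest y -1.539 tool z [-0.002 -0.    -1.   ] j [-0.45  0.68  0.37  1.71 -0.32  0.82 -0.15] F [ 0.   0.  -0.6]
time_s: 6.3
ee_pos: [0.5975, 0.1056, 0.1388]
orientation: [-2.447, -1.961, 0.005]
wrist_force: [-12.7, 3.2, 10.3]
opening: 0.0105
gripper_force: 6.1
to [0.598 0.104 0.135] tool d [-0.002   0.0011  0.0038]
t 6.3 chest-frame tcp [-0.0824  0.0055  0.1388] tool y yaw rel chest y -1.539 tool z [-0.006  0.002 -1.   ] j [-0.45  0.67  0.37  1.71 -0.32  0.82 -0.15] F [-13.1  -0.1  10.3]
```

```bash
python3 inch.py '[[0,0,-0.0025,0,0],[0,0,0,0,0],[0,0,0,0,0]]' 25
python3 -c "
from h import *
dtool()"
python3 inch.py '[[0,0,0.001,-0.018,0],[0,0,0.0027,-0.018,0],[0,0,0.0045,-0.0175,0],[0,0,0,0,0]]'
python3 -c "
from h import *
dtool()"
```

```text
time_s: 6.55
ee_pos: [0.5969, 0.1057, 0.1388]
orientation: [-2.45, -1.963, 0.001]
wrist_force: [-5.9, 2.3, 7.9]
opening: 0.0092
gripper_force: 25.0
t 6.55 chest-frame tcp [-0.0831  0.0054  0.1388] tool y yaw rel chest y -1.539 tool z [-0.002  0.002 -1.   ] j [-0.45  0.67  0.37  1.72 -0.32  0.81 -0.15] F [-6.3  0.7  7.9]
time_s: 6.88
ee_pos: [0.6046, 0.1036, 0.1936]
orientation: [-2.449, -1.962, 0.002]
wrist_force: [-7.8, 1.1, -0.2]
opening: 0.0092
gripper_force: 25.0
t 6.8833 chest-frame tcp [-0.0751  0.0053  0.1936] tool y yaw rel chest y -1.54 tool z [-0.003  0.002 -1.   ] j [-0.46  0.62  0.4   1.64 -0.29  0.94 -0.17] F [-7.8 -0.8 -0.2]
```

```bash
python3 inch.py '[[0,0,0.0052,-0.017,0],[0,0,0.008,-0.0163,0],[0,0,0.0095,-0.0154,0],[0,0,0.011,-0.0144,0],[0,0,0,0,0]]'
python3 -c "
from h import *
dtool()"
python3 inch.py '[[0,0,0.0123,-0.0132,0],[0,0,0.0066,-0.0061,0],[0,0,0.007,-0.0059,0],[0,0,0,0,0]]'
python3 -c "
from h import *
dtool()
cv2.imwrite('pics/s5.png',cv2.resize(r.grab_frame('scene')[70:220,170:320],(600,600),interpolation=cv2.INTER_CUBIC))"
```

```text
time_s: 7.3
ee_pos: [0.6372, 0.0953, 0.2577]
orientation: [-2.45, -1.961, 0.004]
wrist_force: [-12.6, 0.4, 9.6]
opening: 0.009
gripper_force: 25.0
t 7.3 chest-frame tcp [-0.0415  0.0053  0.2577] tool y yaw rel chest y -1.541 tool z [-0.005  0.001 -1.   ] j [-0.43  0.61  0.42  1.47 -0.26  1.13 -0.18] F [-12.3  -2.7   9.6]
time_s: 7.63
ee_pos: [0.6625, 0.0889, 0.2832]
orientation: [-2.451, -1.961, 0.004]
wrist_force: [-13.5, -0.9, 15.7]
opening: 0.0091
gripper_force: 25.1
t 7.6333 chest-frame tcp [-0.0154  0.0054  0.2832] tool y yaw rel chest y -1.541 tool z [-0.003  0.    -1.   ] j [-0.41  0.63  0.43  1.36 -0.26  1.22 -0.18] F [-12.8  -4.3  15.7]
```

View pics/s5.png

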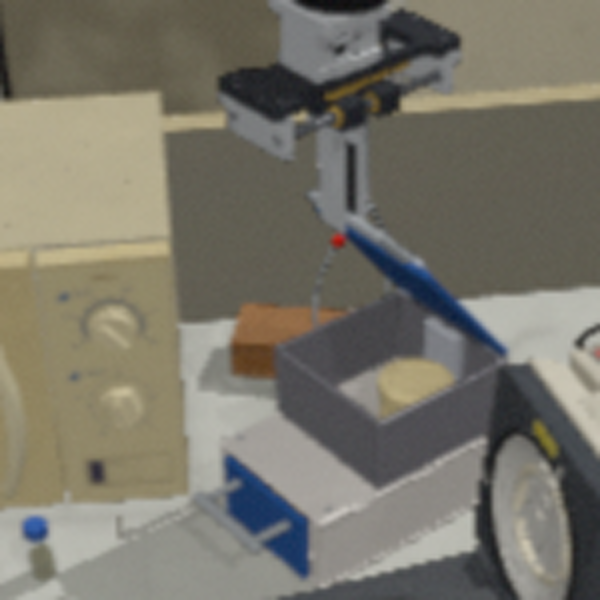

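```bash
python3 inch.py '[[0,0,0.006,-0.007,0],[0,0,0,0,0],[0,0,0,0,0]]'
python3 -c "
from h import *
dtool()"
python3 inch.py '[[0,0,-0.0072,0.0054,0],[0,0,-0.0069,0.0058,0],[0,0,-0.0066,0.0061,0],[0,0,-0.0063,0.0065,0],[0,0,-0.006,0.0067,0],[0,0,-0.0034,0.0042,0],[0,0,0,0,0],[0,0,0,0,0]]'
python3 -c "
from h import *
dtool()"
```

```text
time_s: 7.93
ee_pos: [0.6698, 0.087, 0.2891]
orientation: [2.452, 1.962, -0.0]
wrist_force: [-6.0, -1.9, 9.0]
opening: 0.0092
gripper_force: 25.0
t 7.9333 chest-frame tcp [-0.0078  0.0054  0.2891] tool y yaw rel chest y -1.541 tool z [ 0.001 -0.001 -1.   ] j [-0.4   0.63  0.43  1.33 -0.26  1.23 -0.18] F [-5.3 -3.3  9. ]
time_s: 8.6
ee_pos: [0.6337, 0.0964, 0.252]
orientation: [-2.451, -1.963, 0.003]
wrist_force: [-5.9, -0.2, 4.7]
opening: 0.0092
gripper_force: 25.0
t 8.6 chest-frame tcp [-0.0451  0.0055  0.252 ] tool y yaw rel chest y -1.54 tool z [-0.002 -0.    -1.   ] j [-0.44  0.6   0.42  1.49 -0.26  1.11 -0.18] F [-5.7 -1.7  4.7]
```

```bash
python3 inch.py '[[0,0,0,0,0],[0,0,0,0,0],[0,0,0,0,0],[0,0,0,0,0]]'
python3 -c "
from h import *
dtool()
a=cv2.resize(r.grab_frame('scene')[90:220,170:280],(440,520),interpolation=cv2.INTER_CUBIC);b=cv2.resize(r.grab_frame('top')[115:245,185:275],(360,520),interpolation=cv2.INTER_CUBIC)
cv2.imwrite('pics/f.png',np.hstack([a,b]))"
```

```text
time_s: 8.93
ee_pos: [0.6338, 0.0964, 0.2521]
orientation: [-2.451, -1.963, 0.003]
wrist_force: [-6.1, -0.4, 4.5]
opening: 0.0088
gripper_force: 25.0
t 8.9333 chest-frame tcp [-0.0451  0.0055  0.2521] tool y yaw rel chest y -1.54 tool z [-0.002  0.    -1.   ] j [-0.44  0.6   0.42  1.49 -0.26  1.11 -0.18] F [-5.9 -1.9  4.5]
```

View pics/f.png

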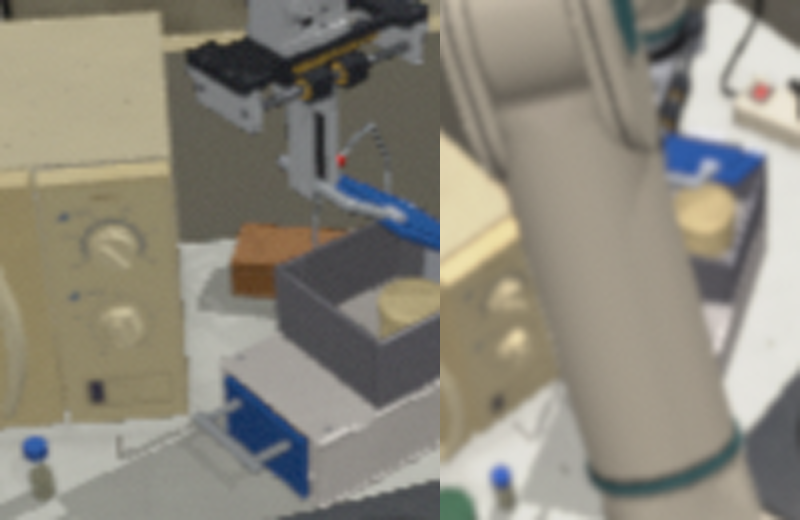

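The bar is held at (310,190), the lid edge sits just below the red bead at (341,160), the drawer is shut, and the tin and vial are in place. The lid angle from the tool position is about 0.67 rad and steady.

```bash
python3 -c "
from rig import r
print(r.hand_in())"
```

```text
the job is handed in; nothing more can be done
None
```

I pushed the drawer home until it snapped, raised the lid to about 0.95 rad and eased it back to about 0.67 rad (0.13 short of the balance point), then handed the job in with the bar still held; no verdict came back.

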